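Stack the filters on the test light

TASK

Build up the filter stack on the round black test light with the white light port: the blue filter first, the green one on it, the amber one on that, and the silver dust cap on top to close it, each seated fully over the spigot of the one below so that the stack stands straight. Leave the red filter, the jar and the loupe where they are.

Things in the scene. Friction and masses are not known exactly. Their poses are not given: they have to be found in the camera images.
- light_seat (a point): seat of the fixed test light, on its axis 24 mm above the worktop: the first filter's underside centre comes here. Black round housing 90 mm wide, 14 mm high; on it a grey turret 52 mm wide, 10 mm high, whose top is the seat shoulder, then a spigot 4 mm high tapering from 40 to 33 mm with a white light port. z up
- filter_blue: loose black metal filter ring, blue glass on top, blue stripe round the side. 52 mm diameter; straight side 16 mm high (grasp here), then a 4 mm high spigot tapering from 40 to 33 mm. Underside: socket 44 mm wide, 5 mm deep, drops over the spigot below till the rim rests on its shoulder: 16 mm pitch. 50 to 100 g. Origin: centre of the underside; z up
- filter_green: loose black metal filter ring, green glass on top, green stripe round the side. 52 mm diameter; straight side 16 mm high (grasp here), then a 4 mm high spigot tapering from 40 to 33 mm. Underside: socket 44 mm wide, 5 mm deep, drops over the spigot below till the rim rests on its shoulder: 16 mm pitch. 50 to 100 g. Origin: centre of the underside; z up
- filter_amber: loose black metal filter ring, amber yellow glass on top, amber yellow stripe round the side. 52 mm diameter; straight side 16 mm high (grasp here), then a 4 mm high spigot tapering from 40 to 33 mm. Underside: socket 44 mm wide, 5 mm deep, drops over the spigot below till the rim rests on its shoulder: 16 mm pitch. 50 to 100 g. Origin: centre of the underside; z up
- dust_cap: loose silver dust cap: ring like the filters' (52 mm diameter, 16 mm high, socket 44 mm wide and 5 mm deep beneath), no glass, on top a black knob 20 mm wide and 14 mm high in place of the spigot; 30 mm high in all. 50 to 100 g. Origin: centre of the underside; z up
- filter_red: loose black metal filter ring, red glass on top, red stripe round the side. 52 mm diameter; straight side 16 mm high (grasp here), then a 4 mm high spigot tapering from 40 to 33 mm. Underside: socket 44 mm wide, 5 mm deep, drops over the spigot below till the rim rests on its shoulder: 16 mm pitch. 50 to 100 g. Origin: centre of the underside; z up
- jar: loose small screw jar, white with a blue lid, 42 mm diameter, 30 mm high. Origin: centre of the underside; z up
- loupe: loose black eye loupe, 35 mm diameter, 32 mm high. Origin: centre of the underside; z up
Mind the look-alikes: they are no part of the job. Leave any pink look-alike of the filter_blue alone. Leave any pink look-alike of the filter_green alone.

How it is judged:
By the outcome, as a careful person would: the job done as asked, in the order asked, and still so for the second after the job is handed in, with the robot touching nothing.
It also fails if it takes over 93 s, if anything falls off the work surface, if the arm or the gripper's body presses on something with over 40 N, if the wrist force passes 120 N, or if a joint passes its speed limit or range.

ROBOT

A 6-joint arm with a two-finger parallel gripper is mounted at the origin on a cart in front of the work surface, level with it; the furniture and walls round the work are solid. World frame = base frame: x ahead of the robot, y to its left, z up, the work surface at z = 0. Lengths are in m, angles in rad, forces in N, time in s.
With the tool pointing down it reaches from about 0.3 to 0.775 m from the base axis. Payload 14.6 kg.
Tool frame: the origin (TCP) lies midway between the tips of the shut fingers; the grasp point (between the pads) lies 19 mm behind it; z points along the fingers, y is the direction in which the jaws open and shut (so a half turn about z gives the same grasp; the last joint's range is limited). The gripper opens to 94 mm and grips with 3 to 60 N. Pads are 16 mm wide; open, the fingers measure 119 mm over their backs; the gripper's body (75 mm by 177 mm) begins 78 mm behind the grasp point.
Start: joints at [-1.248, 0.3, 1.521, -0, 1.321, -0.067], TCP at [0.209, -0.509, 0.205] pointing down, gripper open.
Joint ranges: [-3.03, 3.03], [-0.79, 2.21], [0.23, 2.52], [-1.04, 4.18], [0, 3.07], [-2.55, 2.55]. Speed limits (rad/s): [2.22, 2.22, 2.57, 3.14, 3.14, 3.14].

INTERFACE

Orientations are given as [roll, pitch, yaw] about the fixed x, y, z axes, in that order (R = Rz(yaw) Ry(pitch) Rx(roll)).
In Python, from station import readout, imaging, job gives the robot as it stands.
- The arm moves only by the tool arm_command, never from a script. Its argument "increments" is a list of rows, each an object with "gripper": the opening, from 0 (shut) to 1 (fully open); "slide": the shift along the world's x, y, z in m, a list of three; "yaw": the turn about the world's z in rad. A call has 1 to 8 rows; each row is the pose to reach, as a shift and turn from the pose commanded when the call began; what a row does not reach only later rows make up. A row lasts 1/8 s, in which the tool goes at most 62.5 mm and 10.7 degrees, less where a joint would pass 70% of its speed; a pose out of reach is approached as far as the arm can. A call with a gripper value outside its range is refused whole. The fingers move at their own pace and stop on an object; "grip_force" is the grip in N (left out, the last holds). Time passes only in rows, so rows that repeat a pose let the fingers close. It gives the time, the measured TCP pose, the force and the opening at its end, in the units of the state.
- readout.get_obs(): the state, without advancing time (a new reading comes with each control period).
- imaging.camera(name): name is "scene" or "top"; returns a dict with "color" (384x512x3 uint8, red, green, blue), "mtx" (3x3 intrinsics, pixels), "rvec" (rotation vector, rad) and "tvec" (3), from world to camera coordinates, as OpenCV has them. Camera axes: x right, y down, z forward; pixel columns grow to the right and rows downward; lengths in m; the calibration is good to about 2 mm. A picture is of the moment at which its call begins. There is no depth.
- job.hand_in(): hands the job in, once; it reports no verdict.
The state is a dict: "time_s": time; "qpos": joint angles; "joint_vel": joint speeds; "tau": joint torques, N m; "ee_pos": TCP position; "eef_rot": TCP orientation; "force": force on the tool from outside, world axes, zero at the start; "moment": the same for the moment, N m; "grip_width": finger opening in m.
Only numpy, scipy, OpenCV 4.12 (cv2) and the standard library are available. Lean on these libraries where they do the work, as an engineer would, in place of code of your own. Each camera call takes 0.05 s, during which the arm holds its last target. There are 200 camera calls.

## Working session

There is one attempt and no reset: what is moved stays moved. The work goes in short steps, Python scripts to look and compute and a tool call to move; the robot and the scene stay as the last step left them, time stands still between calls to the robot, and variables do not carry over. Pictures are saved under pics/ and viewed, about 12 in all and at most 16, crops included, and the job is handed in when it is done.

Besides the shell and the picture viewer there is one more tool, called after "Emit:" by a JSON object that holds its "fn" and its "kwargs", one argument or row to a line. arm_command: Moves the arm, as the interface text tells. Its arguments: {"type":"object","properties":{"increments":{"type":"array","items":{"type":"object","properties":{"gripper":{"type":"number"},"slide":{"type":"array","items":{"type":"number"}},"yaw":{"type":"number"}}}},"grip_force":{"type":"number"}},"required":["increments"]}

```bash
mkdir -p pics
cat > h.py <<'E'
import numpy as np, cv2
from station import readout, imaging, job
def shot(name,fn=None):
    c=imaging.camera(name); c['bgr']=cv2.cvtColor(c['color'],cv2.COLOR_RGB2BGR)
    if fn: cv2.imwrite('pics/'+fn,c['bgr'])
    return c
def ray(c,u,v,z):
    R=cv2.Rodrigues(np.array(c['rvec'],float))[0]; t=np.array(c['tvec'],float).ravel()
    p=cv2.undistortPoints(np.array([[[u,v]]],float),np.array(c['mtx'],float),None).ravel()
    C=-R.T@t; d=R.T@np.array([p[0],p[1],1]); return C+d*(z-C[2])/d[2]
def proj(c,P):
    return cv2.projectPoints(np.array(P,float).reshape(-1,3),np.array(c['rvec'],float),np.array(c['tvec'],float),np.array(c['mtx'],float),None)[0].reshape(-1,2)
E
python3 - <<'E'
from h import *
import pickle
o=readout.get_obs(); print(o)
a=shot('top'); b=shot('scene'); pickle.dump((a,b),open('v0.pkl','wb'))
cv2.imwrite('pics/top0.png',cv2.resize(a['bgr'],(800,600),interpolation=cv2.INTER_CUBIC))
cv2.imwrite('pics/scene0.png',cv2.resize(b['bgr'],(800,600),interpolation=cv2.INTER_CUBIC))
for c in (a,b):
    R=cv2.Rodrigues(np.array(c['rvec'],float))[0]; print(c['mtx'],-R.T@np.array(c['tvec'],float).ravel(),R[2])
E
```

```text
{'time_s': 0.0, 'qpos': array([-1.24755126e+00,  3.00467191e-01,  1.52157832e+00, -6.43719360e-06,
        1.32073501e+00, -6.66086637e-02]), 'joint_vel': array([-2.32822216e-03,  5.21135228e-04,  1.42505631e-03,  9.89023390e-04,
        6.69334762e-04,  6.72570895e-05]), 'tau': array([ 2.45981873e-04, -5.31799686e+01, -3.52739668e+01,  7.08237151e-02,
        2.44207936e-02, -1.11051977e-04]), 'ee_pos': array([ 0.2089341 , -0.50847611,  0.20488965]), 'eef_rot': array([-3.14040701e+00, -7.28422009e-05,  3.89855283e-01]), 'force': array([-0.28241413, -0.04542839,  0.24307063]), 'moment': array([-0.00130012, -0.00957993,  0.01225555]), 'grip_width': 0.09363820229571651}
[[444.8248776    0.         253.31732138]
 [  0.         444.8248776  192.8236917 ]
 [  0.           0.           1.        ]] [ 0.36757204 -0.11997103  1.13130808] [ 0.1147446   0.00138841 -0.99339406]
[[402.09691972   0.         257.16113635]
 [  0.         402.09691972 192.18708355]
 [  0.           0.           1.        ]] [ 0.0150144  -0.88794345  0.48313785] [ 0.48192402  0.76602138 -0.4253945 ]
```

View pics/top0.png

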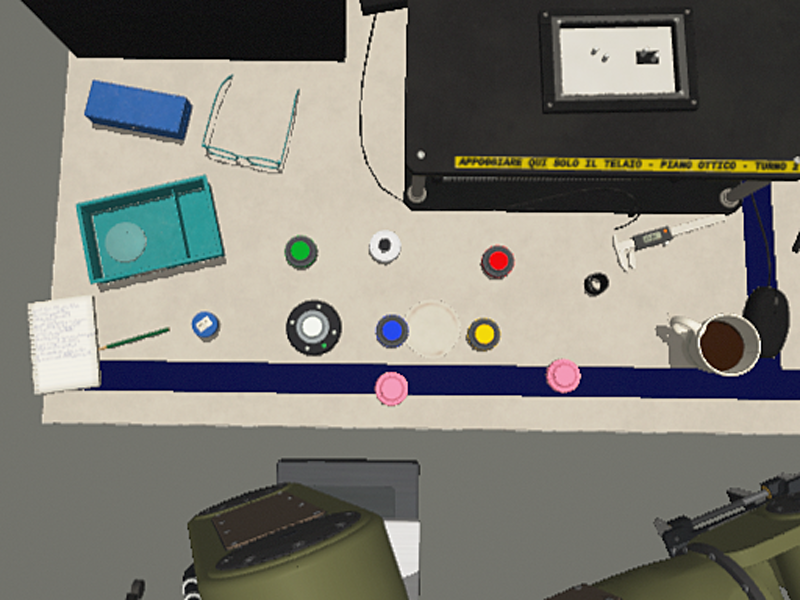

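View pics/scene0.png

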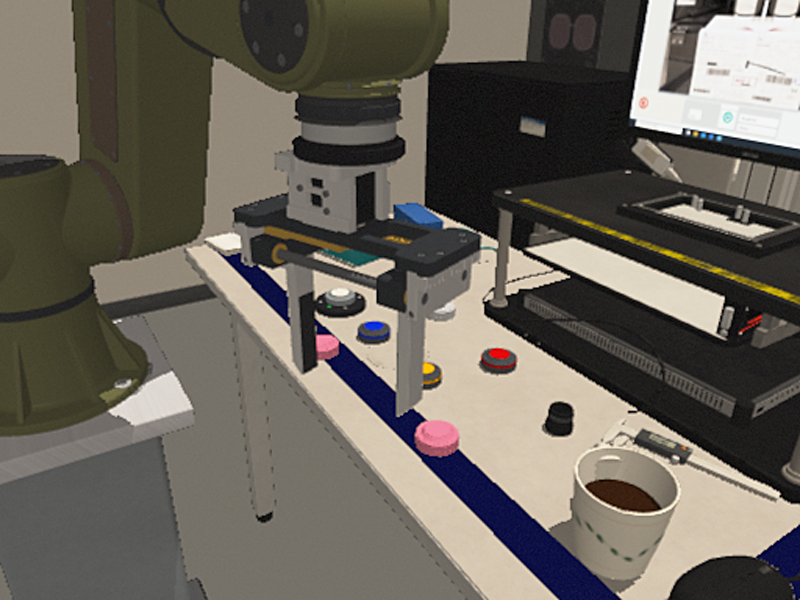

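The top view shows the light at (313,327), blue (391,331), green (300,252), amber (484,334), the silver cap (384,246) and red (497,262). Two pink look-alikes sit at (391,388) and (563,376). The blue candidates are (391,331), which has a blue glass and black ring, and the pink (391,388). I take the first, since it matches the description.

Run:
```python
from h import *
import pickle
a,b=pickle.load(open('v0.pkl','rb'))
h=cv2.cvtColor(a['bgr'],cv2.COLOR_BGR2HSV)
def m(lo,hi): return cv2.inRange(h,lo,hi)
M={'blue':(m((110,120,120),(130,255,255)),391,331,.02),'green':(m((50,120,60),(80,255,255)),300,252,.02),
'amber':(m((20,120,120),(32,255,255)),484,334,.02),'red':(m((0,150,100),(5,255,255)),497,262,.02),
'pinkA':(m((160,60,150),(179,140,255)),391,388,.016),'light':(m((0,0,215),(179,30,255)),313,327,.028),'capknob':(m((0,0,0),(179,255,75)),384,246,.03),'capring':(m((0,0,150),(179,20,255)),384,246,.016),'bluering':(m((0,0,0),(179,90,105)),391,331,.016)}
for k,(mask,u,v,z) in M.items():
    u*=.64;v*=.64
    n,l,s,c=cv2.connectedComponentsWithStats(mask)
    i=min((i for i in range(1,n) if s[i,4]>12),key=lambda i:np.hypot(c[i][0]-u,c[i][1]-v))
    p=ray(a,*c[i],z); print(k,s[i],c[i].round(1),p.round(4), np.hypot(p[0],p[1]).round(3))
for v in(u for u in[(405,205),(700,212)]): print('edge',ray(a,v[0]*.64,v[1]*.64,.1))
cr=a['bgr'][140:265,165:365]; cv2.imwrite('pics/crop.png',cv2.resize(cr,(800,500),interpolation=cv2.INTER_CUBIC))
```

```text
blue [245 205  12  13 129] [250.5 211. ] [ 0.4499 -0.112   0.02  ] 0.464
green [186 154  12  12 113] [191.7 159.8] [0.5781 0.0391 0.02  ] 0.579
amber [304 207  12  13 124] [309.6 213.2] [ 0.4467 -0.2599  0.02  ] 0.517
red [313 161   9   7  26] [317.6 163.8] [ 0.5722 -0.2803  0.02  ] 0.637
pinkA [240 238  21  22 362] [250.2 248.4] [ 0.3571 -0.1128  0.016 ] 0.374
light [194 203  12  12 117] [199.4 208.5] [0.4539 0.0151 0.028 ] 0.454
capknob [243 153   6   7  37] [245.6 156.2] [ 0.5871 -0.0977  0.03  ] 0.595
capring [236 147  21  20 263] [246.2 156.7] [ 0.5888 -0.099   0.016 ] 0.597
bluering [241 202  20  21 180] [250.3 212.3] [ 0.4469 -0.1115  0.016 ] 0.461
edge [ 0.6340167  -0.13034942  0.1       ]
edge [ 0.62967098 -0.57777286  0.1       ]
```

View pics/crop.png

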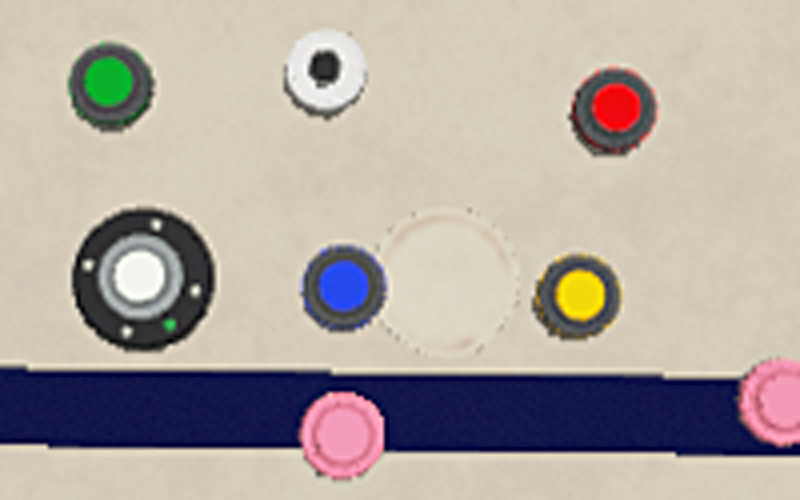

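The crop confirms the blue-glass filter at crop (343,287). It is not the pink one at (343,433). Moving above blue with jaws along y (yaw 0).

Emit:
{"fn": "arm_command", "kwargs": {
  "increments": [
    {"gripper": 1,"slide": [0.24,0.397,-0.1],"yaw": -0.39},
    {"gripper": 1,"slide": [0.24,0.397,-0.1],"yaw": -0.39},
    {"gripper": 1,"slide": [0.24,0.397,-0.1],"yaw": -0.39},
    {"gripper": 1,"slide": [0.24,0.397,-0.1],"yaw": -0.39},
    {"gripper": 1,"slide": [0.24,0.397,-0.1],"yaw": -0.39},
    {"gripper": 1,"slide": [0.24,0.397,-0.1],"yaw": -0.39},
    {"gripper": 1,"slide": [0.24,0.397,-0.1],"yaw": -0.39},
    {"gripper": 1,"slide": [0.24,0.397,-0.1],"yaw": -0.39}
  ]
}}

```text
time_s: 1.1
ee_pos: [0.4496, -0.1094, 0.1048]
eef_rot: [-3.141, 0.001, 0.001]
force: [-0.8, -0.4, 0.5]
grip_width: 0.0943
```

Run:
```python
from h import *
b=shot('scene'); a=shot('top'); print(readout.get_obs()['ee_pos'])
cv2.imwrite('pics/s1.png',np.hstack([cv2.resize(x,(400,300)) for x in (a['bgr'],b['bgr'])]))
```

```text
[ 0.44964107 -0.10888069  0.1043649 ]
```

View pics/s1.png

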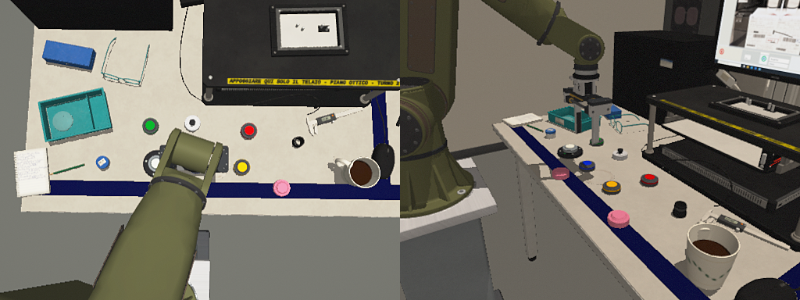

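The arm hides blue in the top view, but the scene view sees everything. Using it for a second measurement.

```bash
cat > ms.py <<'E'
from h import *
b=shot('scene'); cv2.imwrite('pics/last.png',b['bgr'])
h=cv2.cvtColor(b['bgr'],cv2.COLOR_BGR2HSV)
M={'blue':((112,150,120),(128,255,255),.02,(.45,-.112)),'green':((50,120,60),(80,255,255),.02,(.578,.039)),'amber':((20,150,120),(32,255,255),.02,(.447,-.26)),
'light':((0,0,205),(179,40,255),.028,(.454,.015)),'knob':((0,0,0),(179,255,85),.03,(.587,-.098))}
for k,(lo,hi,z,e) in M.items():
    u,v=proj(b,[*e,z])[0]
    n,l,s,c=cv2.connectedComponentsWithStats(cv2.inRange(h,lo,hi))
    i=min((i for i in range(1,n) if s[i,4]>8),key=lambda i:np.hypot(c[i][0]-u,c[i][1]-v))
    print(k,s[i],c[i].round(1),(round(u,1),round(v,1)),ray(b,*c[i],z).round(4))
print(readout.get_obs()['ee_pos'])
E
python3 ms.py
```

```text
blue [234 206  12   6  50] [239.2 208. ] (np.float64(238.8), np.float64(208.5)) [ 0.4519 -0.1105  0.02  ]
green [252 181   8   4  12] [255.7 182.9] (np.float64(251.6), np.float64(177.7)) [0.5687 0.0009 0.02  ]
amber [264 232  14   7  76] [270.7 235.1] (np.float64(270.7), np.float64(235.6)) [ 0.448  -0.2584  0.02  ]
light [212 185  11   4  37] [216.8 186.4] (np.float64(217.2), np.float64(186.9)) [0.4547 0.0186 0.028 ]
knob [278 190   7   7  37] [281.3 192.7] (np.float64(281.0), np.float64(191.1)) [ 0.582  -0.1068  0.03  ]
[ 0.44911536 -0.11039119  0.10483037]
```

Emit:
{"fn": "arm_command", "kwargs": {
  "increments": [
    {"gripper": 1,"slide": [0.001,0.001,-0.06],"yaw": 0},
    {"gripper": 1,"slide": [0.001,0.001,-0.1],"yaw": 0},
    {"gripper": 1,"slide": [0.001,0.001,-0.1],"yaw": 0},
    {"gripper": 0.4,"slide": [0.001,0.001,-0.1],"yaw": 0},
    {"gripper": 0.4,"slide": [0.001,0.001,-0.1],"yaw": 0},
    {"gripper": 0.4,"slide": [0.001,0.001,-0.1],"yaw": 0},
    {"gripper": 0.4,"slide": [0.001,0.001,-0.1],"yaw": 0},
    {"gripper": 0.4,"slide": [0.001,0.001,-0.1],"yaw": 0}
  ],
  "grip_force": 15
}}

```text
time_s: 2.25
ee_pos: [0.4501, -0.1107, 0.0057]
eef_rot: [3.141, -0.0, -0.0]
force: [-0.9, -0.1, 4.7]
grip_width: 0.0509
```

Emit:
{"fn": "arm_command", "kwargs": {
  "increments": [
    {"gripper": 0.4,"slide": [0,0,0.05]},
    {"gripper": 0.4,"slide": [0.0035,0.04,0.05]},
    {"gripper": 0.4,"slide": [0.0035,0.09,0.05]},
    {"gripper": 0.4,"slide": [0.0035,0.127,0.05]},
    {"gripper": 0.4,"slide": [0.0035,0.127,0.05]},
    {"gripper": 0.4,"slide": [0.0035,0.127,0.05]}
  ]
}}

```text
invalid input
```

Run:
```python
from h import *
b=shot('scene'); u,v=map(int,proj(b,[.454,.016,.04])[0]); print(u,v,readout.get_obs()['grip_width'])
cv2.imwrite('pics/s2.png',cv2.resize(b['bgr'][v-40:v+40,u-50:u+50],(800,640))[:600])
```

```text
216 182 0.05097534139486146
```

View pics/s2.png

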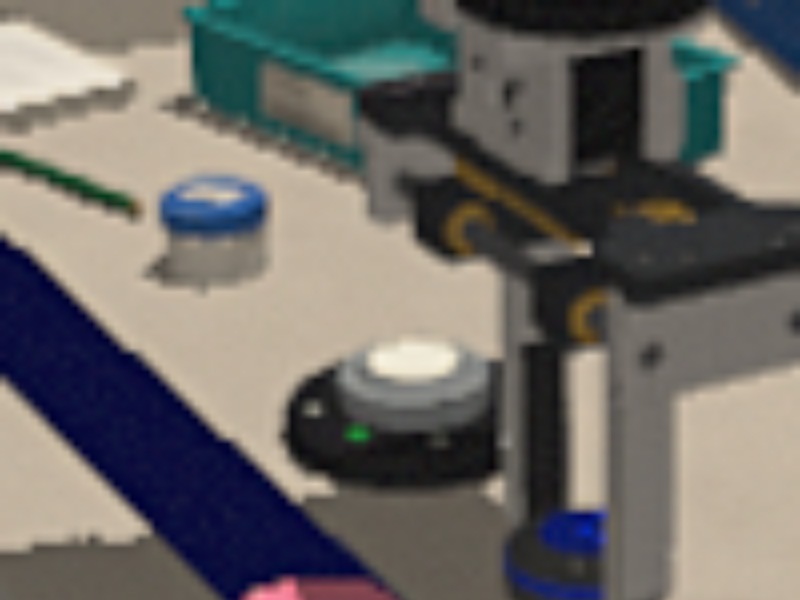

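The move was refused because the rows had no yaw. The picture shows blue between the jaws and the light clear at crop (412,370). Retrying.

Emit:
{"fn": "arm_command", "kwargs": {
  "increments": [
    {"gripper": 0.4,"slide": [0,0,0.055],"yaw": 0},
    {"gripper": 0.4,"slide": [0.0035,0.04,0.055],"yaw": 0},
    {"gripper": 0.4,"slide": [0.0035,0.09,0.055],"yaw": 0},
    {"gripper": 0.4,"slide": [0.0035,0.127,0.055],"yaw": 0},
    {"gripper": 0.4,"slide": [0.0035,0.127,0.055],"yaw": 0},
    {"gripper": 0.4,"slide": [0.0035,0.127,0.045],"yaw": 0},
    {"gripper": 0.4,"slide": [0.0035,0.127,0.035],"yaw": 0},
    {"gripper": 0.4,"slide": [0.0035,0.127,0.035],"yaw": 0}
  ]
}}

```text
time_s: 3.3
ee_pos: [0.4529, 0.0156, 0.0393]
eef_rot: [-3.142, 0.002, -0.001]
force: [-0.4, 0.8, -0.7]
grip_width: 0.0512
```

Run:
```python
from h import *
b=shot('scene'); u,v=map(int,proj(b,[.454,.016,.04])[0]); print(u,v,readout.get_obs())
cv2.imwrite('pics/s3.png',cv2.resize(b['bgr'][v-30:v+30,u-40:u+40],(800,600)))
```

```text
216 182 {'time_s': 3.35, 'qpos': array([-4.60723133e-02,  3.13998248e-01,  1.93969668e+00,  1.48813489e-07,
        8.89046388e-01,  1.52590533e+00]), 'joint_vel': array([ 0.00331894, -0.0139161 , -0.00832953,  0.00197419,  0.0063319 ,
       -0.0007742 ]), 'tau': array([-3.44575883e-02, -4.50054896e+01, -2.65019345e+01,  1.32469562e-02,
       -1.71504831e-01, -7.35996844e-03]), 'ee_pos': array([0.45325214, 0.01574175, 0.03990411]), 'eef_rot': array([-3.14154099e+00,  1.14750338e-03, -1.18138433e-03]), 'force': array([ 0.30900898,  0.66660844, -0.62453594]), 'moment': array([ 0.03037559,  0.01495306, -0.00860697]), 'grip_width': 0.05109315682929025}
```

View pics/s3.png

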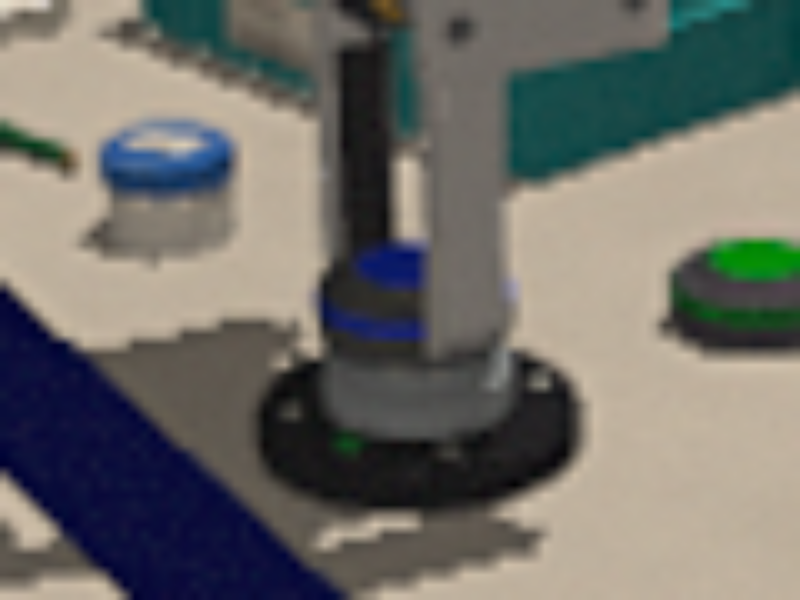

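Blue is held level and lines up with the turret: ring columns 320–515 against turret columns 325–515. Lowering.

Emit:
{"fn": "arm_command", "kwargs": {
  "increments": [
    {"gripper": 0.4,"slide": [0,0,-0.004],"yaw": 0},
    {"gripper": 0.4,"slide": [0,0,-0.008],"yaw": 0},
    {"gripper": 0.4,"slide": [0,0,-0.0105],"yaw": 0},
    {"gripper": 0.4,"slide": [0,0,-0.0105],"yaw": 0}
  ]
}}

```text
time_s: 3.85
ee_pos: [0.4535, 0.0163, 0.0299]
eef_rot: [-3.142, 0.0, -0.0]
force: [-0.2, -0.6, -0.5]
grip_width: 0.0511
```

Emit:
{"fn": "arm_command", "kwargs": {
  "increments": [
    {"gripper": 0.4,"slide": [0,0,-0.001],"yaw": 0},
    {"gripper": 0.4,"slide": [0,0,-0.001],"yaw": 0},
    {"gripper": 0.9,"slide": [0,0,-0.001],"yaw": 0},
    {"gripper": 0.9,"slide": [0,0,-0.001],"yaw": 0},
    {"gripper": 0.9,"slide": [0,0,-0.001],"yaw": 0},
    {"gripper": 1,"slide": [0,0,-0.001],"yaw": 0},
    {"gripper": 1,"slide": [0,0,0.05],"yaw": 0},
    {"gripper": 1,"slide": [0,0,0.08],"yaw": 0}
  ]
}}

```text
time_s: 4.85
ee_pos: [0.4538, 0.0162, 0.1117]
eef_rot: [3.142, -0.001, -0.0]
force: [-0.2, 0.3, 0.6]
grip_width: 0.0938
```

```bash
sed -i "s/^M={.*$/M={'blue':((112,150,120),(128,255,255),.044,(.454,.016)),'green':((50,120,60),(80,255,255),.02,(.578,.039)),'amber':((20,150,120),(32,255,255),.02,(.447,-.26)),/" ms.py; python3 ms.py
```

```text
blue [213 180  10   4  33] [217.6 181.3] (np.float64(216.9), np.float64(181.4)) [0.4561 0.0158 0.044 ]
green [247 176  10   4  35] [251.4 177.5] (np.float64(251.6), np.float64(177.7)) [0.5783 0.0403 0.02  ]
amber [264 232  14   7  77] [270.6 235.1] (np.float64(270.7), np.float64(235.6)) [ 0.4481 -0.2582  0.02  ]
light [283 192   4   7   9] [285.1 195.4] (np.float64(217.2), np.float64(186.9)) [ 0.5835 -0.1222  0.028 ]
knob [278 190   7   7  37] [281.3 192.7] (np.float64(281.0), np.float64(191.1)) [ 0.582  -0.1068  0.03  ]
[0.45524701 0.01621855 0.11485275]
```

Emit:
{"fn": "arm_command", "kwargs": {
  "increments": [
    {"gripper": 1,"slide": [0.06,0.01,0],"yaw": 0},
    {"gripper": 1,"slide": [0.11,0.0245,-0.01],"yaw": 0},
    {"gripper": 1,"slide": [0.1235,0.0245,-0.05],"yaw": 0},
    {"gripper": 1,"slide": [0.1235,0.0245,-0.075],"yaw": 0},
    {"gripper": 1,"slide": [0.1235,0.0245,-0.075],"yaw": 0}
  ]
}}

```text
time_s: 5.52
ee_pos: [0.5758, 0.0408, 0.033]
eef_rot: [3.142, 0.004, -0.0]
force: [-0.4, -0.8, 0.8]
grip_width: 0.0942
```

Emit:
{"fn": "arm_command", "kwargs": {
  "increments": [
    {"gripper": 1,"slide": [0,0,-0.02],"yaw": 0},
    {"gripper": 1,"slide": [0,0,-0.0295],"yaw": 0},
    {"gripper": 1,"slide": [0,0,-0.0295],"yaw": 0},
    {"gripper": 0.4,"slide": [0,0,-0.0295],"yaw": 0},
    {"gripper": 0.4,"slide": [0,0,-0.0295],"yaw": 0},
    {"gripper": 0.4,"slide": [0,0,-0.0295],"yaw": 0},
    {"gripper": 0.4,"slide": [0,0,-0.0295],"yaw": 0},
    {"gripper": 0.4,"slide": [0,0,-0.0295],"yaw": 0}
  ]
}}

```text
time_s: 6.52
ee_pos: [0.577, 0.0408, 0.0055]
eef_rot: [-3.142, -0.0, -0.0]
force: [-0.7, -0.3, 0.5]
grip_width: 0.0512
```

Emit:
{"fn": "arm_command", "kwargs": {
  "increments": [
    {"gripper": 0.4,"slide": [0,0,0.05],"yaw": 0},
    {"gripper": 0.4,"slide": [-0.02,-0.004,0.085],"yaw": 0},
    {"gripper": 0.4,"slide": [-0.07,-0.014,0.085],"yaw": 0},
    {"gripper": 0.4,"slide": [-0.11,-0.022,0.085],"yaw": 0},
    {"gripper": 0.4,"slide": [-0.1235,-0.0245,0.075],"yaw": 0},
    {"gripper": 0.4,"slide": [-0.1235,-0.0245,0.06],"yaw": 0},
    {"gripper": 0.4,"slide": [-0.1235,-0.0245,0.052],"yaw": 0},
    {"gripper": 0.4,"slide": [-0.1235,-0.0245,0.052],"yaw": 0}
  ]
}}

```text
time_s: 7.52
ee_pos: [0.4536, 0.0164, 0.0566]
eef_rot: [-3.142, 0.001, -0.0]
force: [-0.6, -0.2, -0.9]
grip_width: 0.0511
```

```bash
cat > crop.py <<'E'
import sys
from h import *
z=float(sys.argv[2]); b=shot('scene'); u,v=map(int,proj(b,[.454,.016,z])[0]); o=readout.get_obs(); print(o['ee_pos'],o['grip_width'],o['force'])
cv2.imwrite('pics/'+sys.argv[1],cv2.resize(b['bgr'][v-30:v+30,u-40:u+40],(800,600)))
E
python3 crop.py s4.png .05
```

```text
[0.45380573 0.01636949 0.05708041] 0.05160880746876955 [-0.08589177 -0.33550371 -0.50550255]
```

View pics/s4.png

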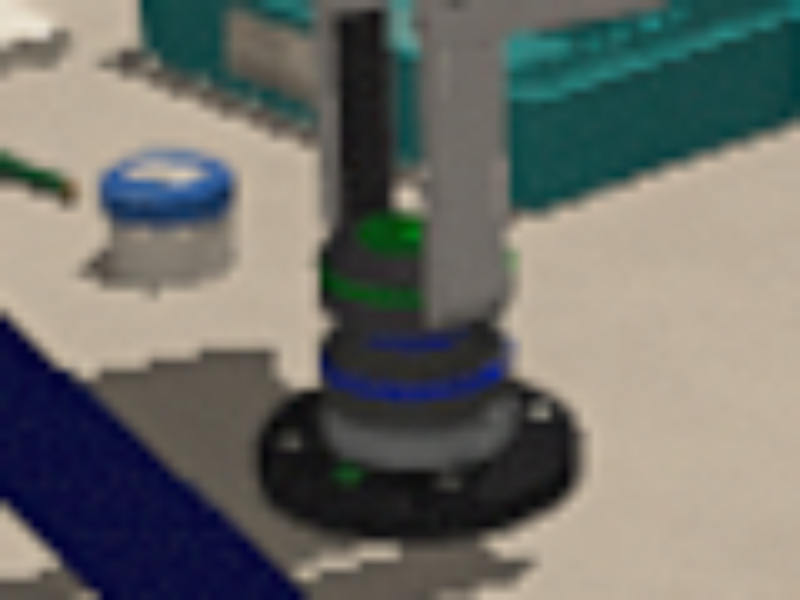

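Blue is seated on the turret and straight. Green is held above it and aligned, both rings spanning columns 322–512. Lowering and releasing.

Emit:
{"fn": "arm_command", "kwargs": {
  "increments": [
    {"gripper": 0.4,"slide": [0,0,-0.004],"yaw": 0},
    {"gripper": 0.4,"slide": [0,0,-0.008],"yaw": 0},
    {"gripper": 0.4,"slide": [0,0,-0.0115],"yaw": 0},
    {"gripper": 0.4,"slide": [0,0,-0.0125],"yaw": 0},
    {"gripper": 0.4,"slide": [0,0,-0.0125],"yaw": 0}
  ]
}}

```text
time_s: 8.2
ee_pos: [0.4536, 0.0163, 0.0454]
eef_rot: [3.142, -0.0, -0.0]
force: [-3.9, 0.7, 8.2]
grip_width: 0.0513
```

Emit:
{"fn": "arm_command", "kwargs": {
  "increments": [
    {"gripper": 1,"slide": [0,0,0],"yaw": 0},
    {"gripper": 1,"slide": [0,0,0],"yaw": 0},
    {"gripper": 1,"slide": [0,0,0],"yaw": 0},
    {"gripper": 1,"slide": [0,0,0],"yaw": 0},
    {"gripper": 1,"slide": [0,0,0.05],"yaw": 0},
    {"gripper": 1,"slide": [0,0,0.06],"yaw": 0},
    {"gripper": 1,"slide": [0,-0.05,0.06],"yaw": 0},
    {"gripper": 1,"slide": [0,-0.11,0.06],"yaw": 0}
  ]
}}

```text
time_s: 9.2
ee_pos: [0.4534, -0.0945, 0.1047]
eef_rot: [3.142, -0.0, 0.002]
force: [0.1, 0.3, 0.6]
grip_width: 0.0941
```

Emit:
{"fn": "arm_command", "kwargs": {
  "increments": [
    {"gripper": 1,"slide": [-0.004,-0.06,0],"yaw": 0},
    {"gripper": 1,"slide": [-0.0072,-0.12,0],"yaw": 0},
    {"gripper": 1,"slide": [-0.0072,-0.1655,0],"yaw": 0},
    {"gripper": 1,"slide": [-0.0072,-0.1655,-0.04],"yaw": 0},
    {"gripper": 1,"slide": [-0.0072,-0.1655,-0.07],"yaw": 0},
    {"gripper": 1,"slide": [-0.0072,-0.1655,-0.07],"yaw": 0}
  ]
}}

```text
time_s: 9.95
ee_pos: [0.445, -0.2585, 0.0328]
eef_rot: [-3.139, 0.004, -0.0]
force: [-0.1, -0.5, 0.2]
grip_width: 0.0939
```

```bash
python3 crop.py s5.png .05; python3 ms.py
```

```text
[ 0.44596455 -0.25898138  0.03451681] 0.09415872026745828 [ 0.16126254 -0.06899925  0.47438038]Traceback (most recent call last):
  File "ms.py", line 9, in <module>
    i=min((i for i in range(1,n) if s[i,4]>8),key=lambda i:np.hypot(c[i][0]-u,c[i][1]-v))
ValueError: min() iterable argument is empty
```

View pics/s5.png

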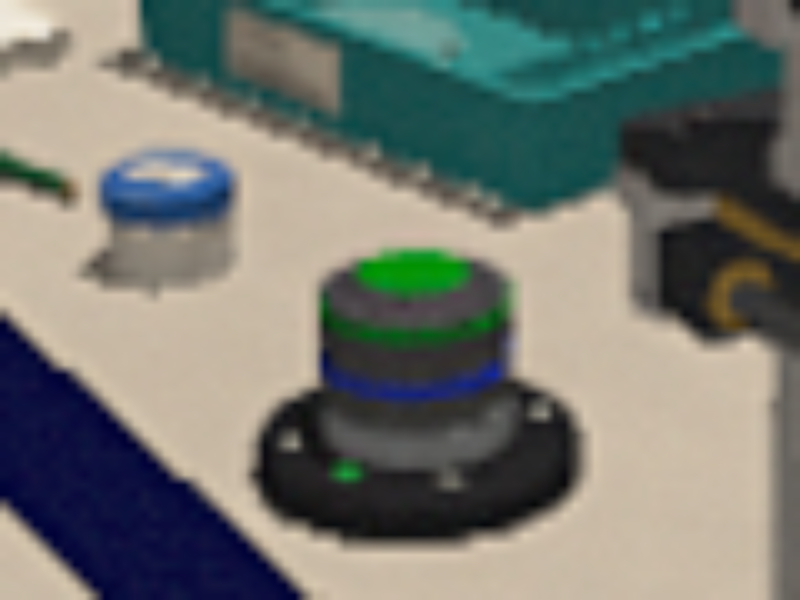

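Green is seated straight on blue. Amber is next: lowering by 29.5 mm.

Emit:
{"fn": "arm_command", "kwargs": {
  "increments": [
    {"gripper": 1,"slide": [0,0,-0.02],"yaw": 0},
    {"gripper": 1,"slide": [0,0,-0.0295],"yaw": 0},
    {"gripper": 1,"slide": [0,0,-0.0295],"yaw": 0},
    {"gripper": 0.4,"slide": [0,0,-0.0295],"yaw": 0},
    {"gripper": 0.4,"slide": [0,0,-0.0295],"yaw": 0},
    {"gripper": 0.4,"slide": [0,0,-0.0295],"yaw": 0},
    {"gripper": 0.4,"slide": [0,0,-0.0295],"yaw": 0},
    {"gripper": 0.4,"slide": [0,0,-0.0295],"yaw": 0}
  ]
}}

```text
time_s: 11.05
ee_pos: [0.4463, -0.2592, 0.0055]
eef_rot: [-3.142, 0.0, -0.0]
force: [-1.1, 1.2, 0.7]
grip_width: 0.0515
```

Emit:
{"fn": "arm_command", "kwargs": {
  "increments": [
    {"gripper": 0.4,"slide": [0,0,0.05],"yaw": 0},
    {"gripper": 0.4,"slide": [0,0,0.1],"yaw": 0},
    {"gripper": 0.4,"slide": [0.0072,0.05,0.1],"yaw": 0},
    {"gripper": 0.4,"slide": [0.0072,0.1,0.1],"yaw": 0},
    {"gripper": 0.4,"slide": [0.0072,0.15,0.1],"yaw": 0},
    {"gripper": 0.4,"slide": [0.0072,0.2,0.1],"yaw": 0},
    {"gripper": 0.4,"slide": [0.0072,0.25,0.1],"yaw": 0},
    {"gripper": 0.4,"slide": [0.0072,0.2755,0.1],"yaw": 0}
  ]
}}

```text
time_s: 12.05
ee_pos: [0.4532, 0.0183, 0.1055]
eef_rot: [-3.142, 0.0, 0.002]
force: [0.4, -0.0, -0.0]
grip_width: 0.0513
```

Emit:
{"fn": "arm_command", "kwargs": {
  "increments": [
    {"gripper": 0.4,"slide": [0,0,-0.015],"yaw": 0},
    {"gripper": 0.4,"slide": [0,0,-0.03],"yaw": 0},
    {"gripper": 0.4,"slide": [0,0,-0.032],"yaw": 0},
    {"gripper": 0.4,"slide": [0,0,-0.032],"yaw": 0}
  ]
}}

```text
time_s: 12.55
ee_pos: [0.4535, 0.0156, 0.0732]
eef_rot: [-3.142, 0.001, -0.001]
force: [-0.5, 0.9, -1.1]
grip_width: 0.0514
```

```bash
python3 crop.py s6.png .06
```

```text
[0.45364231 0.01572895 0.07353621] 0.051253467975802686 [ 0.08292407 -0.27229179  0.23806225]
```

View pics/s6.png

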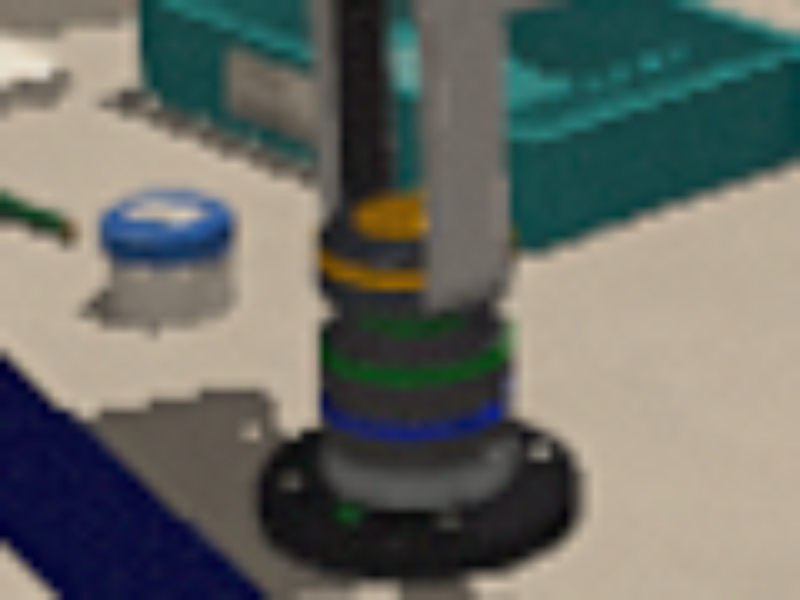

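Amber is aligned over green (columns 320–515). Seating it.

Emit:
{"fn": "arm_command", "kwargs": {
  "increments": [
    {"gripper": 0.4,"slide": [0,0,-0.004],"yaw": 0},
    {"gripper": 0.4,"slide": [0,0,-0.008],"yaw": 0},
    {"gripper": 0.4,"slide": [0,0,-0.0115],"yaw": 0},
    {"gripper": 0.4,"slide": [0,0,-0.0125],"yaw": 0},
    {"gripper": 0.4,"slide": [0,0,-0.0125],"yaw": 0}
  ]
}}

```text
time_s: 13.22
ee_pos: [0.4536, 0.0163, 0.0614]
eef_rot: [3.142, -0.0, -0.0]
force: [-4.0, 0.2, 8.7]
grip_width: 0.0515
```

Amber is seated, with contact at z 0.0614. Before going for the cap I'm checking the body's clearance to the raised black platform by triangulating its front-left bolt and the lower plate corner.

Run:
```python
from h import *
import pickle
a,b=pickle.load(open('v0.pkl','rb'))
def P(c): return np.array(c['mtx'],float)@np.c_[cv2.Rodrigues(np.array(c['rvec'],float))[0],np.array(c['tvec'],float).ravel()]
for n,p,q in [('bolt',(421,155),(512,193)),('corner low',(408,208),(487,303)),('stripe start',(456,162),(560,201))]:
    X=cv2.triangulatePoints(P(a),P(b),np.array(p,float)*.64,np.array(q,float)*.64).ravel(); X=X[:3]/X[3]; print(n,X,proj(a,X)/.64,proj(b,X)/.64)
cv2.imwrite('pics/pf.png',np.hstack([cv2.resize(a['bgr'][80:160,230:330],(400,320)),cv2.resize(b['bgr'][100:220,260:410],(400,320))]))
```

```text
bolt [ 0.6769275  -0.15199655  0.21479548] [[422.44488788 153.12149059]] [[509.57627594 193.48749558]]
corner low [ 0.65301998 -0.13855407  0.02161961] [[409.53061573 205.81078348]] [[483.94504245 303.49292454]]
stripe start [ 0.68595752 -0.21430359  0.21151602] [[467.9965935 148.1489006]] [[540.9331575  204.57049294]]
```

View pics/pf.png

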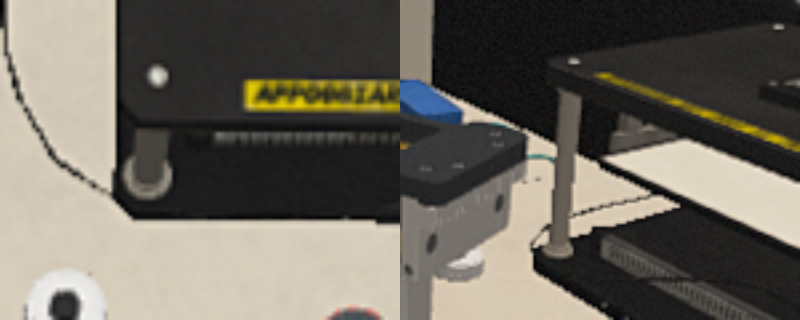

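The platform top is at z≈0.21 with its front edge at x≈0.655. The gripper body reaches x≈0.625, so it clears. Releasing and going to the cap.

Emit:
{"fn": "arm_command", "kwargs": {
  "increments": [
    {"gripper": 1,"slide": [0,0,0],"yaw": 0},
    {"gripper": 1,"slide": [0,0,0],"yaw": 0},
    {"gripper": 1,"slide": [0,0,0],"yaw": 0},
    {"gripper": 1,"slide": [0,0,0],"yaw": 0},
    {"gripper": 1,"slide": [0,0,0.05],"yaw": 0},
    {"gripper": 1,"slide": [0,0,0.06],"yaw": 0},
    {"gripper": 1,"slide": [0.03,-0.05,0.06],"yaw": 0},
    {"gripper": 1,"slide": [0.06,-0.09,0.06],"yaw": 0}
  ]
}}

```text
time_s: 14.22
ee_pos: [0.5141, -0.075, 0.1207]
eef_rot: [3.142, -0.0, 0.0]
force: [0.5, -0.2, -0.0]
grip_width: 0.0939
```

Emit:
{"fn": "arm_command", "kwargs": {
  "increments": [
    {"gripper": 1,"slide": [0.04,-0.023,0],"yaw": 0},
    {"gripper": 1,"slide": [0.074,-0.023,0],"yaw": 0},
    {"gripper": 1,"slide": [0.074,-0.023,-0.03],"yaw": 0},
    {"gripper": 1,"slide": [0.074,-0.023,-0.07],"yaw": 0},
    {"gripper": 1,"slide": [0.074,-0.023,-0.07],"yaw": 0}
  ]
}}

```text
time_s: 14.85
ee_pos: [0.5856, -0.0963, 0.0478]
eef_rot: [-3.14, 0.006, -0.0]
force: [0.4, -1.2, -0.1]
grip_width: 0.0937
```

Run:
```python
from h import *
b=shot('scene'); o=readout.get_obs(); print(o['ee_pos'],o['force'],o['qpos'])
cv2.imwrite('pics/s7.png',cv2.resize(b['bgr'][140:230,190:310],(800,600)))
```

```text
[ 0.58694524 -0.09662357  0.05025294] [-0.58833507 -1.00945844  0.83861474] [-2.24730004e-01  5.64461319e-01  1.52867891e+00  1.20599252e-05
  1.05079383e+00  1.34630406e+00]
```

View pics/s7.png

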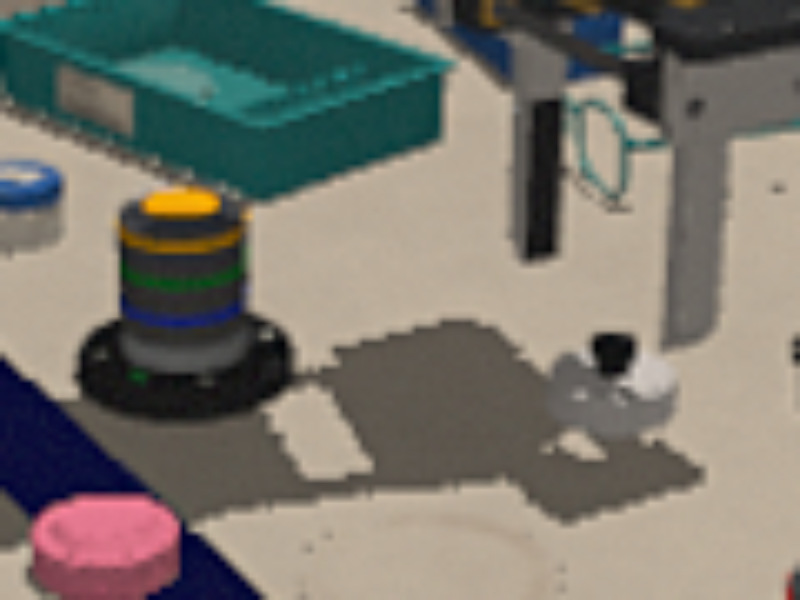

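The three filters stand straight. The cap is between and below the open fingers: its knob top projects at (282,191) and I predicted (281,191). Grasping.

Emit:
{"fn": "arm_command", "kwargs": {
  "increments": [
    {"gripper": 1,"slide": [0,0,-0.03],"yaw": 0},
    {"gripper": 1,"slide": [0,0,-0.0455],"yaw": 0},
    {"gripper": 1,"slide": [0,0,-0.0455],"yaw": 0},
    {"gripper": 0.4,"slide": [0,0,-0.0455],"yaw": 0},
    {"gripper": 0.4,"slide": [0,0,-0.0455],"yaw": 0},
    {"gripper": 0.4,"slide": [0,0,-0.0455],"yaw": 0},
    {"gripper": 0.4,"slide": [0,0,-0.0455],"yaw": 0},
    {"gripper": 0.4,"slide": [0,0,-0.0455],"yaw": 0}
  ]
}}

```text
time_s: 15.9
ee_pos: [0.5875, -0.0968, 0.0056]
eef_rot: [3.142, -0.0, -0.0]
force: [0.3, -0.4, 1.6]
grip_width: 0.052
```

Emit:
{"fn": "arm_command", "kwargs": {
  "increments": [
    {"gripper": 0.4,"slide": [0,0,0.05],"yaw": 0},
    {"gripper": 0.4,"slide": [0,0,0.11],"yaw": 0},
    {"gripper": 0.4,"slide": [-0.03,0.02,0.12],"yaw": 0},
    {"gripper": 0.4,"slide": [-0.065,0.055,0.12],"yaw": 0},
    {"gripper": 0.4,"slide": [-0.1,0.085,0.12],"yaw": 0},
    {"gripper": 0.4,"slide": [-0.134,0.113,0.12],"yaw": 0},
    {"gripper": 0.4,"slide": [-0.134,0.113,0.12],"yaw": 0},
    {"gripper": 0.4,"slide": [-0.134,0.113,0.1],"yaw": 0}
  ]
}}

```text
time_s: 16.9
ee_pos: [0.4547, 0.0162, 0.1065]
eef_rot: [3.141, -0.004, 0.0]
force: [0.7, -0.6, -0.3]
grip_width: 0.0521
```

Emit:
{"fn": "arm_command", "kwargs": {
  "increments": [
    {"gripper": 0.4,"slide": [0,0,-0.01],"yaw": 0},
    {"gripper": 0.4,"slide": [0,0,-0.016],"yaw": 0},
    {"gripper": 0.4,"slide": [0,0,-0.016],"yaw": 0}
  ]
}}

```text
time_s: 17.27
ee_pos: [0.4536, 0.0161, 0.0893]
eef_rot: [-3.142, 0.001, -0.001]
force: [1.1, -1.1, -0.0]
grip_width: 0.0518
```

```bash
python3 crop.py s8.png .07
```

```text
[0.45373332 0.01612755 0.08960151] 0.052254959529317954 [ 0.78640537  0.40911971 -0.75722889]
```

View pics/s8.png

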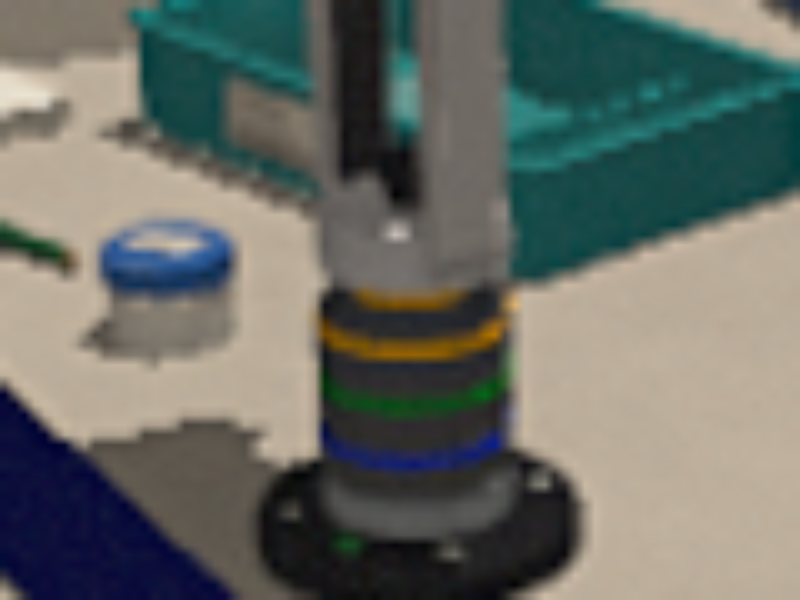

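The cap lines up with the stack (columns 320–515). Seating it: from z 0.089 to 0.0765.

Emit:
{"fn": "arm_command", "kwargs": {
  "increments": [
    {"gripper": 0.4,"slide": [0,0,-0.004],"yaw": 0},
    {"gripper": 0.4,"slide": [0,0,-0.008],"yaw": 0},
    {"gripper": 0.4,"slide": [0,0,-0.0115],"yaw": 0},
    {"gripper": 0.4,"slide": [0,0,-0.0125],"yaw": 0},
    {"gripper": 0.4,"slide": [0,0,-0.0125],"yaw": 0}
  ]
}}

```text
time_s: 17.95
ee_pos: [0.4537, 0.0163, 0.0774]
eef_rot: [3.142, -0.0, -0.0]
force: [-3.1, 0.3, 6.6]
grip_width: 0.052
```

Emit:
{"fn": "arm_command", "kwargs": {
  "increments": [
    {"gripper": 1,"slide": [0,0,0],"yaw": 0},
    {"gripper": 1,"slide": [0,0,0],"yaw": 0},
    {"gripper": 1,"slide": [0,0,0],"yaw": 0},
    {"gripper": 1,"slide": [0,0,0],"yaw": 0},
    {"gripper": 1,"slide": [0,0,0.05],"yaw": 0},
    {"gripper": 1,"slide": [0,0,0.1],"yaw": 0},
    {"gripper": 1,"slide": [0,-0.06,0.1],"yaw": 0},
    {"gripper": 1,"slide": [0,-0.12,0.1],"yaw": 0}
  ]
}}

```text
time_s: 18.95
ee_pos: [0.4536, -0.1049, 0.1776]
eef_rot: [3.141, -0.001, 0.002]
force: [0.9, -0.1, -0.0]
grip_width: 0.0941
```

Emit:
{"fn": "arm_command", "kwargs": {
  "increments": [
    {"gripper": 1,"slide": [0,-0.06,0],"yaw": 0},
    {"gripper": 1,"slide": [0,-0.12,0],"yaw": 0},
    {"gripper": 1,"slide": [0,-0.18,0],"yaw": 0},
    {"gripper": 1,"slide": [0,-0.2,0],"yaw": 0},
    {"gripper": 1,"slide": [0,-0.2,0],"yaw": 0}
  ]
}}

```text
time_s: 19.58
ee_pos: [0.4532, -0.3041, 0.1765]
eef_rot: [-3.141, 0.001, -0.002]
force: [0.6, 0.7, -0.4]
grip_width: 0.0938
```

Run:
```python
from h import *
b=shot('scene'); a=shot('top'); u,v=map(int,proj(b,[.454,.016,.06])[0])
cv2.imwrite('pics/fin.png',np.hstack([cv2.resize(b['bgr'][v-30:v+30,u-20:u+20],(400,600)),cv2.resize(a['bgr'][130:280,150:250],(400,600))]))
```

```text
(no output)
```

View pics/fin.png

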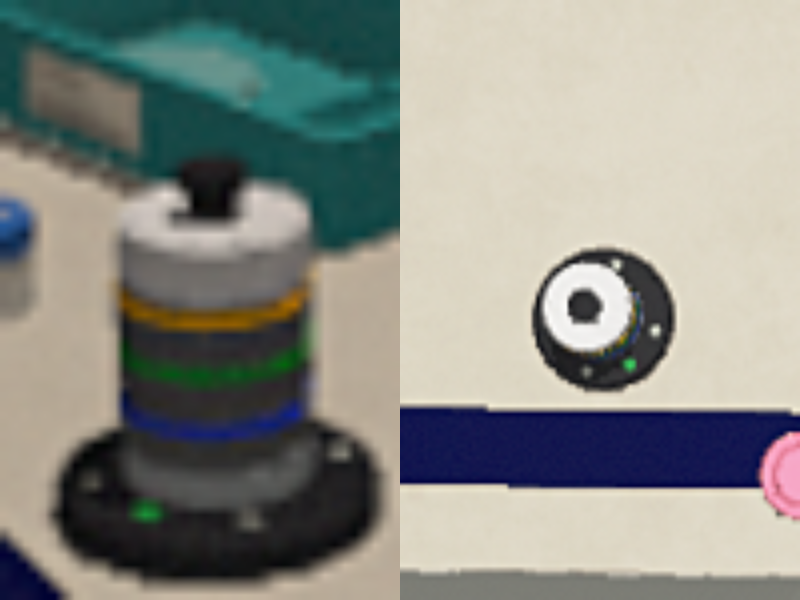

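The finished stack is straight with no gaps: blue, green, amber and cap, knob at (212,185). The gripper is clear of it.

```bash
python3 -c "
from station import job
print(job.hand_in())"
```

```text
the job is handed in; nothing more can be done
None
```

The filter stack is built on the test light in the order asked: blue, green, amber, then the silver dust cap on top. I handed the job in at about 20 s of the 93 s allowed, with the gripper open and well clear.

- **Seating:** Green, amber and the cap met contact (7–9 N) within 0.5 mm of the expected 16 mm steps. Blue showed no contact force as it was lowered, but later pictures show it sitting straight and without a gap on the turret.
- **Final look:** The last scene picture shows the stack straight, with no gaps. The top picture shows the cap round over the light.
- **Left alone:** I never reached for the red filter, jar, loupe or pink look-alikes. I did not measure their positions again at the end.
- **Checks that failed or disagreed:**
  - One move was refused because I left out the yaw; nothing moved.
  - The scene camera put the cap's knob about 1 cm off the top view. A closer crop agreed with the top view, so I used that.
  - A repeat run of the measuring script stopped with an error, because a mask found nothing. I relied on earlier values and pictures instead.

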